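# Clamp a bent pipe in the sloping spring fixture

## Robot

A 7-joint arm with a two-finger parallel gripper is mounted at the origin on the work surface. World frame = base frame: x ahead of the robot, y to its left, z up, the work surface at z = 0. Lengths are in mm, angles in rad, forces in N, time in s.
With the tool pointing down it reaches from about 425 to 1025 mm from the base axis. Payload 3.6 kg.
Tool frame: the origin (TCP) lies at the very end of the fingers, on their centre line; the grasp point (between the pads) lies behind it (robot.hold_point_z is the z of the grasp point in the tool frame, in mm); z points along the fingers, y is the line along which they close (so a half turn about z gives the same grasp; the last joint's range is limited). The gripper opens to 85 mm and grips with 20 to 120 N. Pads are 22 mm wide; open, the fingers measure 114 mm over their backs; the gripper's body (76 mm by 85 mm) begins 54 mm behind the grasp point. The pads swing forward as they close: fully open they stand 13 mm farther back than shut.
Start: joints at [1.022, 0.591, 0.048, 1.609, -0.033, 0.943, -0.034], TCP at [318.482, -651.306, 231.302] pointing down, gripper open.
Joint ranges: [-2.69, 2.69], [-0.47, 2.24], [-1.27, 1.36], [0.19, 2.51], [-1.53, 4.68], [0.08, 2.07], [-3.09, 3.09]. Speed limits (rad/s): [2.57, 2.57, 3.14, 3.14, 3.14, 3.14, 3.14].

## Interface

Orientations are given as a rotation vector (axis times angle).
In Python, from station import robot, optics, hand_in gives the robot as it stands.
- The arm moves only by the tool arm_command, never from a script. Its argument "moves" is a list of rows, each an object of numbers: "tx", "ty", "tz": the shift along the tool's x, y, z in units of 25 mm (1.0 is 25 mm); "rx", "ry", "rz": the turn, a rotation vector about the tool's x, y, z in units of 5 degrees (1.0 is 5 degrees); "gripper": the opening, from 0 (shut) to 1 (fully open). A call has exactly 10 rows; each row shifts and turns the commanded pose from where the row before left it, along the tool's axes as they then stand; what a row does not reach is not made up. A row lasts 1/12 s, in which the tool goes at most 41.7 mm and 7.16 degrees, less where a joint would pass 70% of its speed; a pose out of reach is approached as far as the arm can. A call is refused whole if a number of a shift passes 1 or a number of a turn 1, either way. A call with a gripper value outside its range is refused whole. The fingers move at their own pace and stop on an object; the grip force is fixed at half the most. Time passes only in rows, so rows that do not move let the fingers close, or fill a call up. It gives the time, the measured TCP pose, the force, the opening and the grip force at its end, in the units of the state.
- robot.get_state(): the state, without advancing time (a new reading comes with each control period).
- optics.capture(name): name is "side" or "top" or "wrist"; returns a dict with "img" (400x640x3 uint8, red, green, blue), "range_z" (400x640 float32, mm along the optical axis (not along the pixel's ray), 0 where there is no reading), "fov_y" (degrees; the focal length in pixels is half the picture's height over the tangent of half this angle, whatever the lens; pixels are square), "cx", "cy" (the principal point, pixels), "camera_from_world" (4x4, takes a point from world to camera coordinates); the wrist camera has in their place "hand_eye" (4x4, takes a point from camera to tool coordinates, whose origin is the TCP and whose axes are the flange's). Camera axes: x right, y down, z forward; pixel columns grow to the right and rows downward; lengths in mm; the calibration is good to about 2 mm. The wrist camera is an equidistant fisheye: a pixel r from the principal point sees the ray r / f radians off the axis. A picture is of the moment at which its call begins: read the wrist's pose just before it.
- hand_in(): hands the job in; it is judged then, once.
The state is a dict: "time_s": time; "joint_pos": joint angles; "joint_velocities": joint speeds; "effort": joint torques, N m; "position": TCP position; "orientation": TCP orientation; "wrist_force": force on the tool from outside, world axes, zero at the start; "ft_torque": the same for the moment, N m; "finger_gap": finger opening in mm; "grasp_force": force on a finger pad.
Only numpy, scipy, OpenCV 4.12 (cv2) and the standard library are available. Lean on these libraries where they do the work, as an engineer would, in place of code of your own. Each camera call takes 0.05 s, during which the arm holds its last target. There are 200 camera calls.

## Task

Put the bent steel U-pipe into the blue sloping spring fixture: lug facing out, press the sprung carriage back up the slope with the bend of the U, and lower the pipe flat onto the bed so that the ends of both legs sit home in the two notches of the stop and the carriage clamps it there. Let go of it, and leave everything else on the bench where it is.

Things in the scene. Friction and masses are not known exactly. Their poses are not given: they have to be found in the camera images.
- bed: Bed of the blue spring fixture bolted to the bench: a plate 140 mm wide sloping 30 deg, with a notched dark steel stop at its low end and the sprung carriage above. Origin on the bed's surface, mid-width, at the foot of the stop's wall. x points up the slope, y across the bed (level), z square out of the bed. Fixture about 200 mm tall, base 250 x 170 mm.
- notch_l (a point): Left notch of the stop: point on the bed at the foot of its end wall, on the notch's centre line (bed y = +40 mm). Axes as the bed. The stop is 20 mm high: a full-width wall at bed x -16..0 mm, and cheeks at x 0..16 mm that leave two notches 26 mm wide, open above and towards the carriage; their floor is the bed.
- notch_r (a point): The same for the right notch (bed y = -40 mm).
- carriage (a joint): Sprung carriage that faces the stop: slides up the slope along bed x. 0 = released, its face 108 mm from the stop's wall; grows in m as it is pushed up the slope, to 0.035. The spring always pushes it back down: about 4.5 N at 0 and 0.2 N more per mm.
- carriage_face (a point): Centre of the carriage's flat face (110 mm wide across y, from 2 to 62 mm above the bed, 14 mm thick plate) that looks at the stop; moves with the carriage.
- pipe_lug (a point): Centre of the upright flat lug on the U-pipe's strap, by which it is gripped: lug 36 mm long (x), 14 thick (y), its centre 36 and top 60 mm above the pipe's underside; strap top at 12 mm. x points from leg ends (62 mm back) to bend (outside 58 mm ahead), z up. The U: bare steel pipe 16 mm thick, flat on the bench, 120 x 96 mm, leg axes 80 mm apart, 0.25-0.45 kg.
- pipe_end_l (a point): End face centre of the U-pipe's left leg (y = +40 mm from the lug), on the pipe's axis, 8 mm above its underside.
- pipe_end_r (a point): The same for the right leg (y = -40 mm).
- straight: Double straight pipe: two parallel 150 mm straight pipes 16 mm thick joined by a strap with a lug like the U-pipe's; leave alone. Origin at the centre of its underside.
- fluid_a: Black fluid bottle, 64 mm wide, 160 mm tall; leave alone. Origin at the centre of its underside.
- fluid_b: Second such bottle; leave alone. Origin at the centre of its underside.
- cover: Black octagonal reservoir cover lying flat, 100 x 120 x 14 mm; leave alone. Origin at the centre of its underside.
- wrench: 200 mm wrench lying flat; leave alone. Origin under it.
- driver: 200 mm screwdriver lying flat; leave alone. Origin under it.
- tray: Open steel parts tray 100 x 140 x 50 mm; leave alone. Origin at the centre of its underside.
- piston: Aluminium piston standing upright, 48 mm wide, 65 mm tall; leave alone. Origin at the centre of its underside.

How it is judged:
By the outcome, as a careful person would: the job done as asked, in the order asked, and still so for the second after the job is handed in, with the robot touching nothing.
It also fails if it takes over 45 s, if anything falls off the work surface, if the arm or the gripper's body presses on something with over 40 N, if the wrist force passes 120 N, or if a joint passes its speed limit or range.

## Working session

There is one attempt and no reset: what is moved stays moved. The work goes in short steps, Python scripts to look and compute and a tool call to move; the robot and the scene stay as the last step left them, time stands still between calls to the robot, and variables do not carry over. Pictures are saved under pics/ and viewed, at most 10 in all, crops included, and the job is handed in when it is done.

Besides the shell and the picture viewer there is one more tool, called after "Request:" as name(argument=value, ...), one argument or row to a line, values as JSON. arm_command: Moves the arm, as the interface text tells. Its arguments: {"type":"object","properties":{"moves":{"type":"array"}},"required":["moves"]}

```bash
mkdir -p pics; ls; cat > h.py <<'E'
import numpy as np,cv2
from station import robot,optics,hand_in
from scipy.spatial.transform import Rotation as R
def cap(n,save=None):
    s=robot.get_state(); c=optics.capture(n)
    if save: cv2.imwrite('pics/'+save,c['img'][:,:,::-1])
    h,w=c['range_z'].shape; f=h/2/np.tan(np.radians(c['fov_y']/2))
    u,v=np.meshgrid(np.arange(w),np.arange(h)); a=(u-c['cx'])/f; b=(v-c['cy'])/f
    if 'hand_eye' in c:
        r=np.hypot(a,b)+1e-9; k=np.tan(r)/r; a=a*k;b=b*k
        T=np.eye(4);T[:3,:3]=R.from_rotvec(s['orientation']).as_matrix();T[:3,3]=s['position']
        M=T@np.array(c['hand_eye'])
    else: M=np.linalg.inv(c['camera_from_world'])
    z=c['range_z']; P=np.stack([a*z,b*z,z],-1)@M[:3,:3].T+M[:3,3]
    P[z<=0]=np.nan
    return c['img'],P,M
E
python3 - <<'E'
from h import *
s=robot.get_state(); print(s, robot.hold_point_z)
for n in('top','side','wrist'):
    i,P,M=cap(n,n+'0.png'); np.savez('/tmp/'+n,i=i,P=P,M=M); print(n,M.round(2).tolist())
E
```

```text
pics
{'time_s': 0.0, 'joint_pos': array([ 1.022466  ,  0.59209887,  0.04828411,  1.60982924, -0.03328169,
        0.9426731 , -0.03368343]), 'joint_velocities': array([-0.00104476, -0.00110113,  0.00053178, -0.00116463,  0.0004381 ,
        0.00059599, -0.00055049]), 'effort': array([-1.21858608e-03, -5.48695385e+01,  1.54635295e+00, -1.98123926e+01,
        9.48239118e-03,  8.76972423e-03,  1.54799454e-05]), 'position': array([ 318.15065932, -650.55115312,  230.15253596]), 'orientation': array([-3.05860122e+00, -7.08011375e-01,  9.78076305e-04]), 'wrist_force': array([ 0.73908962,  0.22267348, -0.00636377]), 'ft_torque': array([-0.0124025 ,  0.08109022, -0.01179828]), 'grasp_force': 0.0, 'finger_gap': 85.02568218455693} -18.700000000000003
top [[-0.0, -1.0, 0.08, 461.55], [-1.0, -0.0, -0.01, 6.49], [0.01, -0.08, -1.0, 1610.2], [0.0, 0.0, 0.0, 1.0]]
side [[-1.0, -0.03, 0.05, 537.83], [-0.06, 0.53, -0.85, 914.38], [-0.0, -0.85, -0.53, 694.99], [0.0, 0.0, 0.0, 1.0]]
wrist [[0.44, -0.85, -0.28, 388.63], [-0.9, -0.42, -0.13, -616.93], [-0.0, 0.31, -0.95, 372.85], [0.0, 0.0, 0.0, 1.0]]
```

View pics/top0.png

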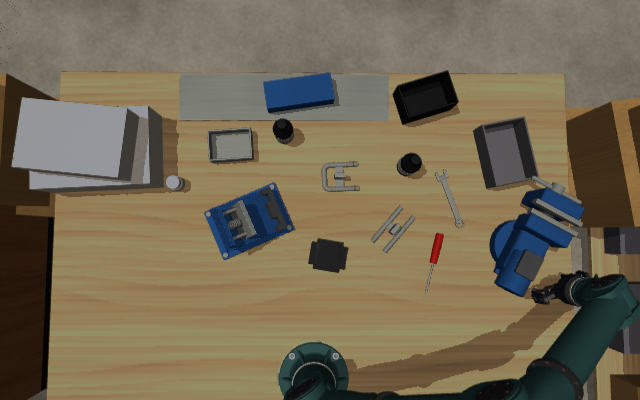

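View pics/side0.png

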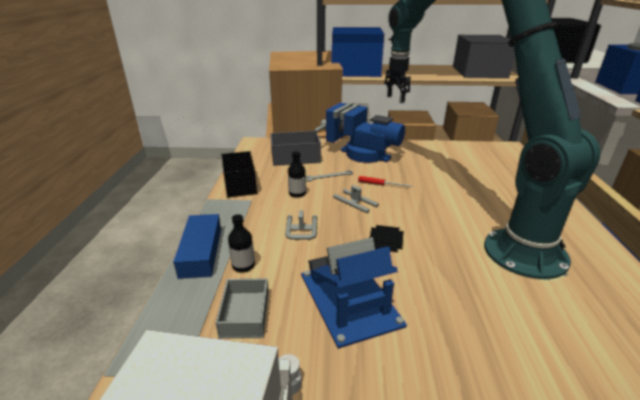

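The top view shows the U-pipe at about (340,177) with its bend to the left (+y). The fixture is at (250,222), with the dark stop near (273,205) and the carriage near (240,225). Next I'll measure both from depth.

```bash
python3 - <<'E'
from h import *
d=np.load('/tmp/top.npz'); P=d['P'];im=d['i']
print('bench z',np.nanmedian(P[280:330,150:220,2]))
np.set_printoptions(linewidth=250,suppress=True)
print(P[160:196:3,316:364:3,2].round(0))
print(P[184:258:4,204:300:4,2].round(0))
S=P[155:200,312:366].reshape(-1,3); S=S[(S[:,2]>5)&(S[:,2]<24)]
print(len(S),cv2.minAreaRect(S[:,:2].astype(np.float32)))
L=P[165:190,325:356].reshape(-1,3);L=L[L[:,2]>40];print(len(L),np.median(L,0),cv2.minAreaRect(L[:,:2].astype(np.float32)))
a=cv2.resize(im[180:262,200:300],None,fx=5,fy=5,interpolation=cv2.INTER_CUBIC); b=cv2.resize(im[155:200,312:370],None,fx=5,fy=5,interpolation=cv2.INTER_CUBIC)
c=np.zeros((410,790,3),np.uint8);c[:,:500]=a;c[:225,500:]=b
cv2.imwrite('pics/crop1.png',c[:,:,::-1])
E
```

```text
bench z 1.2630535995431273
[[-3.  4. -2.  2. -1. -0.  1. -3.  4.  1.  1. -1. -1.  4. -2.  5.]
 [ 0. -0.  5.  4. 12. 13. 17. 14. 11. 14. 17. 19. 13. 17.  8.  3.]
 [-1.  8.  6. 14. 10. 22. 21. 17. 13. 10. 16. 13. -0.  5. -1. -2.]
 [-2. -2. 15. 12. -4. -2. -0. 12. 15. -7. -3.  5. -1. -5. -2.  5.]
 [ 4. -6. 18. 19.  2. -2.  5. 18. 14.  1. -4. -4. 11.  0.  7. -4.]
 [-1.  7. 10. 16.  6. -2. 44. 61. 63. 67. -3.  2. -3.  4. -2.  0.]
 [ 6.  5.  3. 18. -2. -6. 28. 25. 18.  7. -6.  3. -7. -1.  3.  2.]
 [ 4. -5. 13. 20.  0.  1.  2. 20. 19.  6.  6.  5. -3. -2. -4. -7.]
 [ 4. -2. 17. 16.  2.  9. -6. 11.  5. 15.  0.  8.  5. -1.  8.  3.]
 [ 3.  2. -3. 13. 17. 14. 21. 18. 14. 12. 21. 12. 15. 14. 14. -1.]
 [ 2. -2.  5.  4. 17. 14. 16. 15. 12. 13.  9. 14.  7. 10.  6.  4.]
 [-1.  1.  2.  2.  5. -1.  4. -1.  1. -4.  1.  2.  2. -3. -3. -2.]]
[[ -4.   3.  -0.   2.  -2.   2.   8.   6.   2.  -1.  -1.  -5.   5.  -7.  -3.   1.   8.  15.  -3.   4.   3.  -4.  -0.   5.]
 [  4.   5.   6.   5.   1.   1.  -1.   6.   4.   3.   0.   3.   1.   7.  15.   7.  65.  25.   6.   4.  -5.   0.   3.  -3.]
 [  9.   2.   2.   6. 
[... 1619 characters left out ...]
137. 129. 122.  17.  12.  15.   3.  -8.  -2.  -5.   6.  -4.  -4.   6.   3.   4.]
 [ -1.   6.   3.  -3.  18.   8. 139. 138. 124.  10.   9.  18.   5.   8.  -1.   3.   3.   1.   2.  -6.  -8.   0.   6.   3.]
 [ -5.   0.  -5.  -2.   5.  11.  11.   9.  11.  11.   4.   2.  -1.  -2.  -2.   1.   3.   3.   2.   5.  -2.   4.   0.   0.]
 [  2.   1.   3.   3.  -2.  25.  18.  11.   8.   0.   1.   1.   6.  -1.   5.   8.   0.   1.   5.   5.  -4.   2.  -4.  -3.]]
787 ((646.340576171875, -80.78684997558594), (175.6578369140625, 146.55584716796875), 89.89279174804688)
58 [646.40160365 -82.17114231  59.25051397] ((647.1795043945312, -81.57691955566406), (13.88830852508545, 35.05063247680664), 4.974885940551758)
```

View pics/crop1.png

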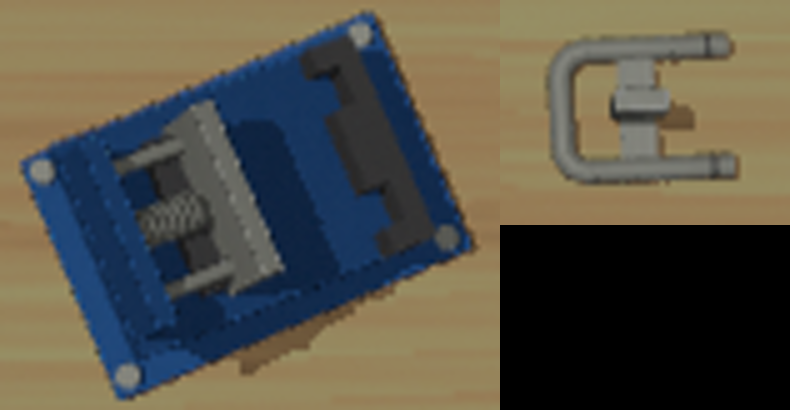

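The crop shows the stop's notches at (335,95) and (390,205) and the carriage plate at (230,200). The lug is at (640,103), and the bend points to image left. Next I'll fit the bed frame roughly.

```bash
cat >> h.py <<'E'
from scipy.optimize import least_squares
def bedR(yaw,sl=np.radians(30)):
    return R.from_euler('ZY',[yaw,-sl]).as_matrix()  # cols: x up slope, y level, z normal
E
python3 - <<'E'
from h import *
np.set_printoptions(suppress=True,precision=2)
d=np.load('/tmp/top.npz'); P=d['P'];im=d['i']
s=robot.get_state();T=R.from_rotvec(s['orientation']).as_matrix();print('tool',T)
# dark stop mask (crop px/5 + offset)
sub=im[182:236,256:292].astype(int);Q=P[182:236,256:292]
dark=(sub.max(-1)<75)&(sub[...,2]-sub[...,0]<15)
D=Q[dark];D=D[(D[:,2]>40)&(D[:,2]<100)];print(len(D),np.median(D,0))
r=cv2.minAreaRect(D[:,:2].astype(np.float32));print(r)
# bed plane: polygon in crop coords
poly=np.array([(215,95),(300,65),(330,110),(380,240),(300,270)])/5+[200,180]
m=np.zeros(im.shape[:2],np.uint8);cv2.fillPoly(m,[poly.round().astype(int)],1)
B=P[m>0];A=np.c_[B[:,:2],np.ones(len(B))]
k=np.linalg.lstsq(A,B[:,2],rcond=None)[0]
for _ in range(3):
    g=abs(A@k-B[:,2])<9;k=np.linalg.lstsq(A[g],B[g,2],rcond=None)[0]
print('plane',len(B),g.sum(),k,'slope',np.degrees(np.arctan(np.hypot(*k[:2]))),'yaw',np.degrees(np.arctan2(k[1],k[0])))
E
```

```text
tool [[ 0.9   0.44 -0.  ]
 [ 0.44 -0.9   0.  ]
 [-0.   -0.   -1.  ]]
422 [537.5  129.38  68.87]
((538.2042846679688, 130.43113708496094), (138.14529418945312, 35.47536849975586), 23.492944717407227)
 ** On entry to DLASCL parameter number  4 had an illegal value
 ** On entry to DLASCL parameter number  4 had an illegal valueTraceback (most recent call last):
  File "<stdin>", line 14, in <module>
    x, resids, rank, s = _umath_linalg.lstsq(a, b, rcond,
                         ~~~~~~~~~~~~~~~~~~~^^^^^^^^^^^^^
                                             signature=signature)
                                             ^^^^^^^^^^^^^^^^^^^^
    raise LinAlgError("SVD did not converge in Linear Least Squares")
numpy.linalg.LinAlgError: SVD did not converge in Linear Least Squares
```

```bash
python3 - <<'E'
from h import *
d=np.load('/tmp/top.npz'); P=d['P'].reshape(-1,3);im=d['i'];P=P[np.isfinite(P[:,2])]
a=np.array([318,-651]);b=np.array([646,-82]);u=(b-a)/np.hypot(*(b-a))
t=(P[:,:2]-a)@u;w=abs((P[:,:2]-a)@[-u[1],u[0]])
for lo in range(0,660,60):
    m=(t>lo)&(t<lo+60)&(w<90);print(lo,np.percentile(P[m,2],99.5).round())
# bed frame guess
o=np.array([538,130,0]);yaw=np.radians(113.5);B=bedR(yaw)
h=B[:,0][:2]/np.hypot(*B[:,0][:2]);X=(P[:,:2]-o[:2])@h;Y=(P[:,:2]-o[:2])@B[:2,1]
for lo in range(-60,230,10):
    m=(abs(Y)<62)&(X>=lo)&(X<lo+10);print(lo,np.percentile(P[m,2],[10,50,90]).round(),m.sum())
E
```

```text
0 658.0
60 666.0
120 54.0
180 12.0
240 32.0
300 10.0
360 64.0
420 63.0
480 11.0
540 17.0
600 64.0
-60 [-3.  1.  6.] 114
-50 [-3.  1.  6.] 113
-40 [-2.  7. 16.] 118
-30 [ 8. 13. 18.] 116
-20 [13. 64. 69.] 149
-10 [63. 69. 74.] 127
0 [55. 71. 80.] 123
10 [56. 64. 73.] 120
20 [59. 65. 69.] 130
30 [66. 71. 76.] 130
40 [72. 76. 81.] 131
50 [78. 82. 87.] 136
60 [ 83.  89. 162.] 158
70 [ 90. 162. 167.] 205
80 [104. 158. 165.] 119
90 [127. 140. 147.] 110
100 [117. 130. 147.] 138
110 [118. 134. 153.] 144
120 [120. 130. 160.] 135
130 [125. 160. 184.] 223
140 [178. 184. 189.] 145
150 [162. 170. 177.] 109
160 [144. 153. 160.] 102
170 [136. 141. 146.] 32Traceback (most recent call last):
  File "<stdin>", line 11, in <module>
    return _quantile_unchecked(
        a, q, axis, out, overwrite_input, method, keepdims, weights)
    return _ureduce(a,
                    func=_quantile_ureduce_func,
    ...<5 lines>...
                    overwrite_input=overwrite_input,
                    method=method)
    r = func(a, **kwargs)
    result = _quantile(arr,
                       quantiles=q,
    ...<2 lines>...
                       out=out,
                       weights=wgt)
    slices_having_nans = np.isnan(arr[-1, ...])
                                  ~~~^^^^^^^^^
IndexError: index -1 is out of bounds for axis 0 with size 0
```

Request:
arm_command(
  moves=[
    {"tx": 1,"ty": -0.67,"tz": -0.3,"gripper": 0.5},
    {"tx": 1,"ty": -0.67,"tz": -0.3},
    {"tx": 1,"ty": -0.67,"tz": -0.3},
    {"tx": 1,"ty": -0.67,"tz": -0.3},
    {"tx": 1,"ty": -0.67,"tz": -0.3},
    {"tx": 1,"ty": -0.67,"tz": -0.3},
    {"tx": 1,"ty": -0.67,"tz": -0.3},
    {"tx": 1,"ty": -0.67,"tz": -0.3},
    {"tx": 1,"ty": -0.67,"tz": -0.3},
    {"tx": 1,"ty": -0.67,"tz": -0.3},
  ],
)

```text
$.moves[0]: bad value
```

Request:
arm_command(
  moves=[
    {"tx": 1,"ty": -0.67},
    {"tx": 1,"ty": -0.67},
    {"tx": 1,"ty": -0.67},
    {"tx": 1,"ty": -0.67},
    {"tx": 1,"ty": -0.67},
    {"tx": 1,"ty": -0.67},
    {"tx": 1,"ty": -0.67},
    {"tx": 1,"ty": -0.67},
    {"tx": 1,"ty": -0.67},
    {"tx": 1,"ty": -0.67},
  ],
)

```text
$.moves[0]: bad value
```

Request:
arm_command(
  moves=[
    {"rz": -1},
    {"rz": -1},
    {"rz": -1},
    {"rz": -1},
    {"rz": -1},
    {"rz": -1},
    {"rz": -1},
    {"rz": -1},
    {"rz": -1},
    {"rz": -1},
  ],
)

```text
$.moves[0]: bad value
```

Request:
arm_command(
  moves=[
    {"tx": 1,"ty": -0.67,"tz": -0.3,"rx": 0,"ry": 0,"rz": 0,"gripper": 0.5},
    {"tx": 1,"ty": -0.67,"tz": -0.3,"rx": 0,"ry": 0,"rz": 0,"gripper": 0.5},
    {"tx": 1,"ty": -0.67,"tz": -0.3,"rx": 0,"ry": 0,"rz": 0,"gripper": 0.5},
    {"tx": 1,"ty": -0.67,"tz": -0.3,"rx": 0,"ry": 0,"rz": 0,"gripper": 0.5},
    {"tx": 1,"ty": -0.67,"tz": -0.3,"rx": 0,"ry": 0,"rz": 0,"gripper": 0.5},
    {"tx": 1,"ty": -0.67,"tz": -0.3,"rx": 0,"ry": 0,"rz": 0,"gripper": 0.5},
    {"tx": 1,"ty": -0.67,"tz": -0.3,"rx": 0,"ry": 0,"rz": 0,"gripper": 0.5},
    {"tx": 1,"ty": -0.67,"tz": -0.3,"rx": 0,"ry": 0,"rz": 0,"gripper": 0.5},
    {"tx": 1,"ty": -0.67,"tz": -0.3,"rx": 0,"ry": 0,"rz": 0,"gripper": 0.5},
    {"tx": 1,"ty": -0.67,"tz": -0.3,"rx": 0,"ry": 0,"rz": 0,"gripper": 0.5},
  ],
)

```text
time_s: 0.98
position: [469.8, -389.4, 306.4]
orientation: [-3.06, -0.708, 0.001]
wrist_force: [0.5, -0.5, 0.2]
finger_gap: 42.8
grasp_force: 0.0
```

Request:
arm_command(
  moves=[
    {"tx": 1,"ty": -0.67,"tz": 0,"rx": 0,"ry": 0,"rz": 0,"gripper": 0.5},
    {"tx": 1,"ty": -0.67,"tz": 0,"rx": 0,"ry": 0,"rz": 0,"gripper": 0.5},
    {"tx": 1,"ty": -0.67,"tz": 0,"rx": 0,"ry": 0,"rz": 0,"gripper": 0.5},
    {"tx": 1,"ty": -0.67,"tz": 0,"rx": 0,"ry": 0,"rz": 0,"gripper": 0.5},
    {"tx": 1,"ty": -0.67,"tz": 0,"rx": 0,"ry": 0,"rz": 0,"gripper": 0.5},
    {"tx": 1,"ty": -0.67,"tz": 0,"rx": 0,"ry": 0,"rz": 0,"gripper": 0.5},
    {"tx": 1,"ty": -0.67,"tz": 0,"rx": 0,"ry": 0,"rz": 0,"gripper": 0.5},
    {"tx": 1,"ty": -0.67,"tz": 0,"rx": 0,"ry": 0,"rz": -1,"gripper": 0.5},
    {"tx": 1,"ty": -0.67,"tz": 0,"rx": 0,"ry": 0,"rz": -1,"gripper": 0.5},
    {"tx": 1,"ty": -0.67,"tz": 0,"rx": 0,"ry": 0,"rz": -1,"gripper": 0.5},
  ],
)

```text
time_s: 1.82
position: [614.1, -126.0, 306.0]
orientation: [2.94, 1.108, -0.0]
wrist_force: [0.1, -0.2, -0.5]
finger_gap: 42.6
grasp_force: 0.0
```

Request:
arm_command(
  moves=[
    {"tx": 0,"ty": 0,"tz": 0,"rx": 0,"ry": 0,"rz": -1,"gripper": 0.5},
    {"tx": 0,"ty": 0,"tz": 0,"rx": 0,"ry": 0,"rz": -1,"gripper": 0.5},
    {"tx": 0,"ty": 0,"tz": 0,"rx": 0,"ry": 0,"rz": -1,"gripper": 0.5},
    {"tx": 0,"ty": 0,"tz": 0,"rx": 0,"ry": 0,"rz": -1,"gripper": 0.5},
    {"tx": 0,"ty": 0,"tz": 0,"rx": 0,"ry": 0,"rz": -1,"gripper": 0.5},
    {"tx": 0,"ty": 0,"tz": 0,"rx": 0,"ry": 0,"rz": -1,"gripper": 0.5},
    {"tx": 0,"ty": 0,"tz": 0,"rx": 0,"ry": 0,"rz": -1,"gripper": 0.5},
    {"tx": 0,"ty": 0,"tz": 0,"rx": 0,"ry": 0,"rz": -1,"gripper": 0.5},
    {"tx": 0,"ty": 0,"tz": 0,"rx": 0,"ry": 0,"rz": -1,"gripper": 0.5},
    {"tx": 0,"ty": 0,"tz": 0,"rx": 0,"ry": 0,"rz": -1,"gripper": 0.5},
  ],
)

```text
time_s: 2.65
position: [613.0, -127.3, 305.9]
orientation: [-2.196, -2.246, 0.001]
wrist_force: [0.7, 0.6, -0.5]
finger_gap: 42.8
grasp_force: 0.0
```

```bash
python3 - <<'E'
from h import *
i,P,M=cap('wrist','w1.png'); np.savez('/tmp/w1',i=i,P=P,M=M); s=robot.get_state();print(s['position'],R.from_rotvec(s['orientation']).as_matrix().round(3),s['joint_pos'])
E
```

```text
[ 613.01512642 -127.42920783  305.84534366] [[-0.025  1.    -0.001]
 [ 1.     0.025  0.   ]
 [ 0.    -0.001 -1.   ]] [ 0.36853747  0.40768588 -0.32542477  1.75452266  0.15067042  1.00476293
  0.01200295]
```

View pics/w1.png

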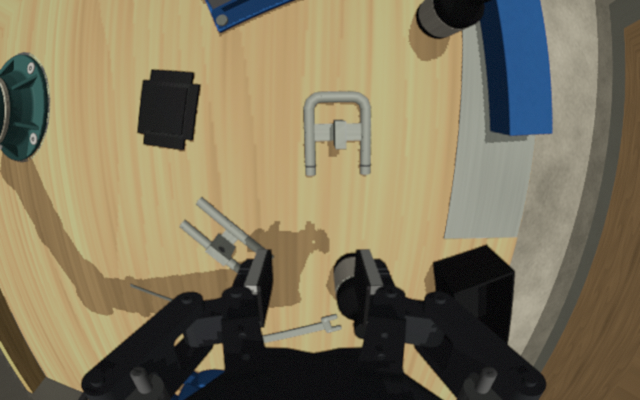

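The wrist view shows the U-pipe at (338,132), bend up (+y) and nearly aligned with the tool. A corner of the fixture is at (225,20).

```bash
cat >> h.py <<'E'
def findpipe(P,box):
    Q=P[box[1]:box[3],box[0]:box[2]].reshape(-1,3);Q=Q[np.isfinite(Q[:,2])]
    S=Q[(Q[:,2]>7)&(Q[:,2]<24)]; r=cv2.minAreaRect(S[:,:2].astype(np.float32))
    L=Q[Q[:,2]>45];print('n',len(S),len(L),'U rect',r,'lug',np.median(L,0),cv2.minAreaRect(L[:,:2].astype(np.float32)),'bench',np.median(Q[Q[:,2]<6,2]))
    def cost(p):  # yaw about x pointing yaw; robust template fit of pipe outline (|y|->40 axis)
        c,s=np.cos(p[2]),np.sin(p[2]);d=S[:,:2]-p[:2];x=d@[c,s];y=d@[-s,c]
        # distance to centreline: legs x -62..2?, bend corner radius ~25, cross at x=50, strap at x=0
        rc=26;xc=50-rc;yc=40-rc;ay=abs(y)
        dl=np.where(x<xc,np.hypot(ay-40,np.minimum(x+62,0)),np.where(ay<yc,abs(x-50),abs(np.hypot(x-xc,ay-yc)-rc)))
        st=np.where((abs(x)<20)&(ay<40),0,1e3)
        return np.maximum(np.minimum(dl,st)-7,0)+.02*dl*(st>1)
    f=least_squares(cost,[*np.median(L,0)[:2],np.radians(90)],loss='soft_l1',x_scale=[1,1,.02]);print('fit',f.x[:2],np.degrees(f.x[2]),f.cost)
    return f.x
E
python3 - <<'E'
from h import *
d=np.load('/tmp/w1.npz');findpipe(d['P'],(295,80,382,185))
E
```

```text
n 2763 360 U rect ((645.666259765625, -85.19261169433594), (96.49324798583984, 119.09130096435547), 3.187570333480835) lug [644.47752077 -83.93456779  59.81868385] ((645.0238037109375, -83.612060546875), (14.88270092010498, 36.95845413208008), 2.762427806854248) bench 0.0023755832671099597
fit [644.93767278 -81.9469149 ] 92.87541729386436 125.352045872215
```

Request:
arm_command(
  moves=[
    {"tx": 0.86,"ty": 0.66,"tz": 0.8,"rx": 0,"ry": 0,"rz": 0,"gripper": 0.5},
    {"tx": 0.87,"ty": 0.67,"tz": 1,"rx": 0,"ry": 0,"rz": -0.3,"gripper": 0.5},
    {"tx": 0,"ty": 0,"tz": 1,"rx": 0,"ry": 0,"rz": 0,"gripper": 0.5},
    {"tx": 0,"ty": 0,"tz": 1,"rx": 0,"ry": 0,"rz": 0,"gripper": 0.5},
    {"tx": 0,"ty": 0,"tz": 1,"rx": 0,"ry": 0,"rz": 0,"gripper": 0.5},
    {"tx": 0,"ty": 0,"tz": 1,"rx": 0,"ry": 0,"rz": 0,"gripper": 0.5},
    {"tx": 0,"ty": 0,"tz": 1,"rx": 0,"ry": 0,"rz": 0,"gripper": 0.5},
    {"tx": 0,"ty": 0,"tz": 1,"rx": 0,"ry": 0,"rz": 0,"gripper": 0.5},
    {"tx": 0,"ty": 0,"tz": 0.8,"rx": 0,"ry": 0,"rz": 0,"gripper": 0.5},
    {"tx": 0,"ty": 0,"tz": 0,"rx": 0,"ry": 0,"rz": 0,"gripper": 0.5},
  ],
)

```text
time_s: 3.53
position: [642.2, -83.4, 86.7]
orientation: [-2.168, -2.264, 0.009]
wrist_force: [-0.7, 0.1, -1.1]
finger_gap: 42.4
grasp_force: 0.0
```

```bash
python3 - <<'E'
from h import *
i,P,M=cap('wrist','w2.png'); s=robot.get_state();print(s['position'],R.from_rotvec(s['orientation']).as_matrix().round(3),s['finger_gap'])
Z=P[...,2];Q=P[np.isfinite(Z)];m=(Q[:,2]>50)&(Q[:,2]<64)&(np.hypot(Q[:,0]-645,Q[:,1]+83)<25);print(m.sum(),np.median(Q[m],0),cv2.minAreaRect(Q[m][:,:2].astype(np.float32)))
E
```

```text
[643.76575999 -83.42410465  88.97479901] [[-0.044  0.999 -0.005]
 [ 0.999  0.044  0.   ]
 [ 0.    -0.005 -1.   ]] 42.90928788085798
1342 [645.15889038 -81.03190397  59.86024854] ((644.8129272460938, -83.4145736694336), (14.731040000915527, 36.84605026245117), 3.4651665687561035)
```

View pics/w2.png

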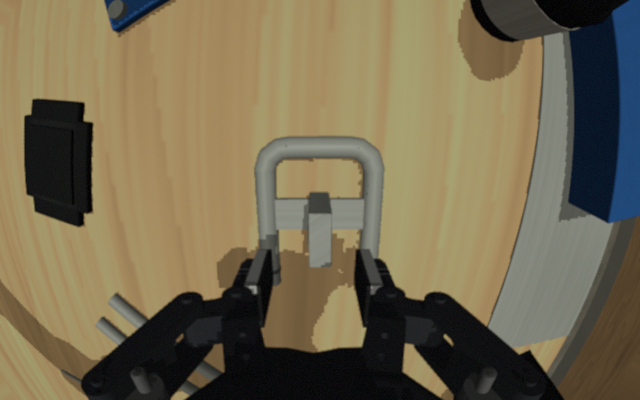

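The lug is centred between the pads at (320,230), so I'll go down and grip.

Request:
arm_command(
  moves=[
    {"tx": 0,"ty": 0.05,"tz": 0.8,"rx": 0,"ry": 0,"rz": -0.15,"gripper": 0.5},
    {"tx": 0,"ty": 0,"tz": 0.8,"rx": 0,"ry": 0,"rz": 0,"gripper": 0.5},
    {"tx": 0,"ty": 0,"tz": 0.8,"rx": 0,"ry": 0,"rz": 0,"gripper": 0.5},
    {"tx": 0,"ty": 0,"tz": 0.4,"rx": 0,"ry": 0,"rz": 0,"gripper": 0.5},
    {"tx": 0,"ty": 0,"tz": 0,"rx": 0,"ry": 0,"rz": 0,"gripper": 0.5},
    {"tx": 0,"ty": 0,"tz": 0,"rx": 0,"ry": 0,"rz": 0,"gripper": 0},
    {"tx": 0,"ty": 0,"tz": 0,"rx": 0,"ry": 0,"rz": 0,"gripper": 0},
    {"tx": 0,"ty": 0,"tz": 0,"rx": 0,"ry": 0,"rz": 0,"gripper": 0},
    {"tx": 0,"ty": 0,"tz": 0,"rx": 0,"ry": 0,"rz": 0,"gripper": 0},
    {"tx": 0,"ty": 0,"tz": 0,"rx": 0,"ry": 0,"rz": 0,"gripper": 0},
  ],
)

```text
time_s: 4.42
position: [648.1, -83.5, 23.0]
orientation: [2.155, 2.283, 0.002]
wrist_force: [-1.8, 0.8, 6.9]
finger_gap: 13.4
grasp_force: 59.5
```

```bash
python3 - <<'E'
from h import *
s=robot.get_state();print(s['position'],R.from_rotvec(s['orientation']).as_matrix().round(3),s['finger_gap'],s['grasp_force'],s['wrist_force'],s['joint_pos'])
E
```

```text
[648.10083515 -83.53893287  23.01433885] [[-0.057  0.998  0.002]
 [ 0.998  0.057 -0.   ]
 [-0.001  0.002 -1.   ]] 13.37053171339159 59.46899056434631 [-1.76107148  0.81115496  6.86372861] [ 0.21048128  0.77832677 -0.22398916  1.87817874  0.32129867  0.51780253
 -0.17401844]
```

Request:
arm_command(
  moves=[
    {"tx": 0,"ty": 0,"tz": -0.5,"rx": 0,"ry": 0,"rz": 0,"gripper": 0},
    {"tx": 0,"ty": 0,"tz": -1,"rx": 0,"ry": 0,"rz": 0,"gripper": 0},
    {"tx": 0,"ty": 0,"tz": -1,"rx": 0,"ry": 0,"rz": 0,"gripper": 0},
    {"tx": 0,"ty": 0,"tz": -1,"rx": 0,"ry": 0,"rz": 0,"gripper": 0},
    {"tx": 0,"ty": 0,"tz": -1,"rx": 0,"ry": 0,"rz": 0,"gripper": 0},
    {"tx": 0,"ty": 0,"tz": -1,"rx": 0,"ry": 0,"rz": 0,"gripper": 0},
    {"tx": 0,"ty": 0,"tz": -1,"rx": 0,"ry": 0,"rz": 0,"gripper": 0},
    {"tx": 0,"ty": 0,"tz": -1,"rx": 0,"ry": 0,"rz": 0,"gripper": 0},
    {"tx": 0,"ty": 0,"tz": -1,"rx": 0,"ry": 0,"rz": 0,"gripper": 0},
    {"tx": 0,"ty": 0,"tz": -1,"rx": 0,"ry": 0,"rz": 0,"gripper": 0},
  ],
)

```text
time_s: 5.25
position: [645.9, -83.3, 260.1]
orientation: [-2.156, -2.284, 0.001]
wrist_force: [1.0, -0.2, -3.0]
finger_gap: 13.4
grasp_force: 58.8
```

```bash
cat >> h.py <<'E'
def tool():
    s=robot.get_state();return R.from_rotvec(s['orientation']).as_matrix(),np.array(s['position']),s
E
python3 - <<'E'
from h import *
np.set_printoptions(suppress=True,precision=2,linewidth=200)
T,p,s=tool();i,P,M=cap('wrist','w3.png');print(p,T,s['wrist_force'],s['finger_gap'])
Q=(P-p)@T; np.savez('/tmp/w3',i=i,P=P,Q=Q)
q=Q.reshape(-1,3);q=q[np.isfinite(q[:,2])]
m=(abs(q[:,0])<75)&(abs(q[:,1])<60)&(q[:,2]>-60)&(q[:,2]<50)
m2=m&(q[:,0]>22)  # bend part, in front of fingers
print(m2.sum(),np.percentile(q[m2],[1,5,50,95,99],axis=0))
for lo in range(-10,75,6):
    k=m&(q[:,0]>lo)&(q[:,0]<lo+6)&(q[:,2]>-5);print(lo,k.sum(),np.percentile(q[k],[2,50,98],axis=0).round(1).tolist() if k.sum() else '')
E
```

```text
[645.91 -83.34 260.11] [[-0.06  1.   -0.  ]
 [ 1.    0.06 -0.  ]
 [ 0.   -0.   -1.  ]] [ 0.96 -0.22 -2.95] 13.370742635202687
6862 [[ 22.67 -45.83   6.01]
 [ 25.36 -41.93   6.56]
 [ 46.64  -0.78   8.24]
 [ 56.59  40.47  12.82]
 [ 57.53  44.62  14.39]]
-10 728 [[-9.9, -46.4, 6.6], [-6.9, -0.3, 9.9], [-4.1, 45.0, 12.2]]
-4 989 [[-3.9, -45.8, 6.8], [-0.8, -15.7, 10.6], [1.9, 44.6, 12.1]]
2 1323 [[2.1, -45.9, 6.8], [5.1, 7.4, 10.7], [7.8, 44.1, 12.2]]
8 1316 [[8.1, -45.5, 6.4], [10.8, -8.6, 10.8], [13.7, 44.0, 14.5]]
14 886 [[14.2, -46.3, -4.1], [17.5, -0.8, 7.7], [19.8, 44.5, 14.0]]
20 594 [[20.2, -46.6, 6.5], [23.1, -32.6, 8.4], [25.9, 45.4, 14.2]]
26 630 [[26.2, -46.4, 6.4], [29.0, 31.0, 8.4], [31.9, 45.4, 14.8]]
32 644 [[32.1, -46.7, 6.4], [35.1, 29.8, 8.2], [37.9, 45.1, 13.8]]
38 982 [[38.2, -44.9, 6.3], [42.1, -1.3, 8.7], [44.0, 43.0, 12.3]]
44 1843 [[44.1, -41.6, 6.0], [47.1, -0.8, 7.7], [49.9, 40.2, 11.2]]
50 1842 [[50.1, -35.8, 6.3], [52.9, -0.8, 8.2], [55.8, 34.7, 12.6]]
56 519 [[56.1, -29.1, 9.8], [56.9, -0.8, 12.0], [57.9, 27.6, 14.8]]
62 0 
68 0 
74 0
```

View pics/w3.png

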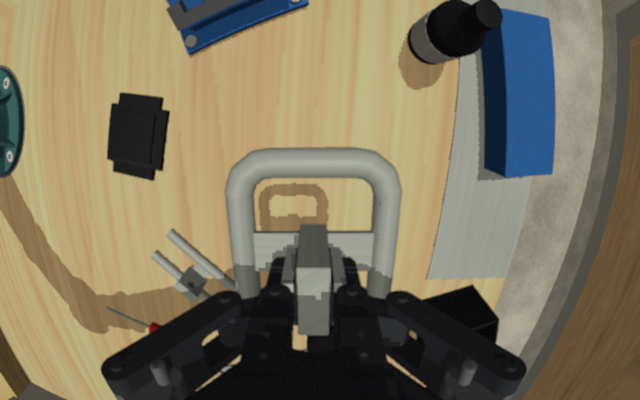

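The pipe is held level: bend at (315,160), legs symmetric about the lug, underside 22.5 mm beyond the TCP. Next I'll go to a viewpoint in front of the fixture.

Request:
arm_command(
  moves=[
    {"tx": 0.85,"ty": -0.4,"tz": -0.4,"rx": 0,"ry": 0,"rz": 0,"gripper": 0},
    {"tx": 0.85,"ty": -0.4,"tz": -0.4,"rx": 0,"ry": 0,"rz": 0,"gripper": 0},
    {"tx": 0.85,"ty": -0.4,"tz": -0.4,"rx": 0,"ry": 0,"rz": 0,"gripper": 0},
    {"tx": 0.85,"ty": -0.4,"tz": -0.4,"rx": 0,"ry": 0,"rz": 0,"gripper": 0},
    {"tx": 0.85,"ty": -0.4,"tz": 0,"rx": 0,"ry": 0,"rz": 0,"gripper": 0},
    {"tx": 0,"ty": 0,"tz": 0,"rx": 0,"ry": 0,"rz": -1,"gripper": 0},
    {"tx": 0,"ty": 0,"tz": 0,"rx": 0,"ry": 0,"rz": -1,"gripper": 0},
    {"tx": 0,"ty": 0,"tz": 0,"rx": 0,"ry": 0,"rz": -1,"gripper": 0},
    {"tx": 0,"ty": 0,"tz": 0,"rx": 0,"ry": 0,"rz": -1,"gripper": 0},
    {"tx": 0,"ty": 0,"tz": 0,"rx": 0,"ry": 0,"rz": 0,"gripper": 0},
  ],
)

```text
time_s: 6.13
position: [590.0, 19.7, 298.2]
orientation: [-1.724, -2.625, 0.002]
wrist_force: [-0.0, 0.3, -3.0]
finger_gap: 13.5
grasp_force: 59.1
```

Request:
arm_command(
  moves=[
    {"tx": 0,"ty": 0,"tz": 0,"rx": 0,"ry": 0,"rz": 0,"gripper": 0},
    {"tx": 0,"ty": 0,"tz": 0,"rx": 0,"ry": 0,"rz": 0,"gripper": 0},
    {"tx": 0,"ty": 0,"tz": 0,"rx": 0,"ry": 0,"rz": 0,"gripper": 0},
    {"tx": 0,"ty": 0,"tz": 0,"rx": 0,"ry": 0,"rz": 0,"gripper": 0},
    {"tx": 0,"ty": 0,"tz": 0,"rx": 0,"ry": 0,"rz": 0,"gripper": 0},
    {"tx": 0,"ty": 0,"tz": 0,"rx": 0,"ry": 0,"rz": 0,"gripper": 0},
    {"tx": 0,"ty": 0,"tz": 0,"rx": 0,"ry": 0,"rz": 0,"gripper": 0},
    {"tx": 0,"ty": 0,"tz": 0,"rx": 0,"ry": 0,"rz": 0,"gripper": 0},
    {"tx": 0,"ty": 0,"tz": 0,"rx": 0,"ry": 0,"rz": 0,"gripper": 0},
    {"tx": 0,"ty": 0,"tz": 0,"rx": 0,"ry": 0,"rz": 0,"gripper": 0},
  ],
)

```text
time_s: 6.97
position: [591.0, 19.9, 298.8]
orientation: [-1.727, -2.624, 0.0]
wrist_force: [-0.0, -0.1, -3.7]
finger_gap: 13.3
grasp_force: 59.1
```

```bash
python3 - <<'E'
from h import *
np.set_printoptions(suppress=True,precision=3,linewidth=200)
T,p,s=tool();i,P,M=cap('wrist','w4.png');print(p,T,s['joint_pos'])
np.savez('/tmp/w4',i=i,P=P,M=M)
E
```

```text
[591.049  19.852 298.786] [[-0.396  0.918 -0.   ]
 [ 0.918  0.396  0.   ]
 [ 0.    -0.    -1.   ]] [ 0.229  0.381 -0.453  1.834  0.198  0.971  0.098]
```

View pics/w4.png

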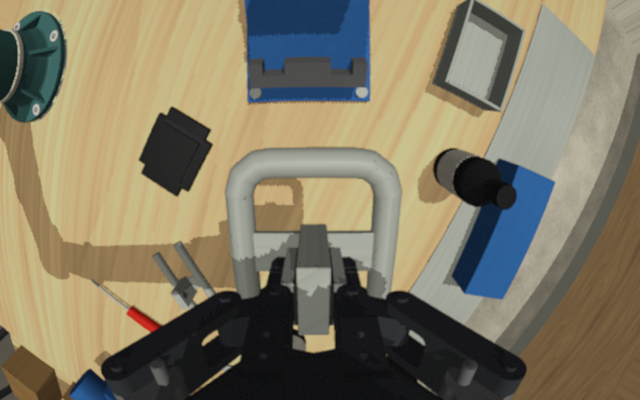

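```bash
cat > fit.py <<'E'
from h import *
np.set_printoptions(suppress=True,precision=2,linewidth=200)
def fitbed(P,im,o,yaw):
    o=np.array(o,float);Q=P.reshape(-1,3);C=im.reshape(-1,3).astype(int);g=np.isfinite(Q[:,2]);Q=Q[g];C=C[g]
    for it in range(6):
        B=bedR(yaw);b=(Q-o)@B
        m=(b[:,0]>20)&(b[:,0]<80)&(abs(b[:,1])<60)&(abs(b[:,2])<10)
        k=np.linalg.lstsq(np.c_[b[m][:,:2],np.ones(m.sum())],b[m][:,2],rcond=None)[0]
        o+=B[:,2]*np.median(b[m][:,2]); b=(Q-o)@B
        t=(abs(b[:,0])<26)&(abs(b[:,1])<80)&(b[:,2]>15)&(b[:,2]<26)
        s=b[t]
        xe=[] ; ys=np.arange(-64,65,4)
        for y in ys:
            r=s[abs(s[:,1]-y)<2,0]; xe.append(np.percentile(r,2) if len(r)>8 else np.nan)
        xe=np.array(xe);ok=np.isfinite(xe);pf=np.polyfit(ys[ok],xe[ok],1)
        # y: front cheek x 4..14
        c=s[(s[:,0]>3)&(s[:,0]<14)]
        h,_=np.histogram(c[:,1],np.arange(-80,81,2)); yc=np.arange(-79,80,2)
        ym=[(np.percentile(s[:,1],.5)+np.percentile(s[:,1],99.5))/2]
        mid=c[abs(c[:,1])<33,1]; ym.append((np.percentile(mid,1)+np.percentile(mid,99))/2)
        dx=pf[1]+16
        if it<5: o+=B[:,0]*dx+B[:,1]*ym[1]; yaw+=-np.arctan(pf[0])
    print('o',o,'yaw',np.degrees(yaw),'plane',k,m.sum(),'top z',np.median(s[:,2]),len(s),'dx',dx,'ym',ym,'x98',np.percentile(c[:,0],98),'mid',np.percentile(mid,[1,99]),'ally',np.percentile(s[:,1],[.5,99.5]))
    print(h.tolist())
    return o,yaw
E
python3 - <<'E'
from fit import *
d=np.load('/tmp/w4.npz');fitbed(d['P'],d['i'],[538,130,50],np.radians(113.5))
d=np.load('/tmp/top.npz');fitbed(d['P'],d['i'],[538,130,50],np.radians(113.5))
E
```

```text
o [533.7  134.24  52.59] yaw 113.32567304536316 plane [ 0.    0.   -0.03] 4890 top z 19.849393220620104 2478 dx -0.018147868893230168 ym [np.float64(0.1976127124676168), np.float64(-0.0025145134280517567)] x98 13.807504811629332 mid [-26.19  26.18] ally [-69.17  69.56]
[0, 0, 0, 0, 2, 11, 14, 12, 17, 14, 14, 17, 15, 13, 0, 0, 0, 0, 0, 0, 0, 0, 0, 0, 0, 0, 8, 10, 16, 16, 15, 10, 18, 16, 8, 17, 16, 16, 8, 17, 16, 16, 8, 17, 17, 11, 14, 16, 13, 11, 16, 16, 12, 6, 0, 0, 0, 0, 0, 0, 0, 0, 0, 0, 0, 0, 8, 14, 16, 13, 15, 14, 14, 13, 12, 3, 0, 0, 0, 0]
o [535.34 137.01  54.62] yaw 113.06622248735805 plane [0.   0.01 0.04] 646 top z 19.87128927347349 325 dx -9.647393639511392e-07 ym [np.float64(-0.7521477095059907), np.float64(-4.1227252093989364e-05)] x98 13.341300794298954 mid [-25.88  25.88] ally [-69.91  68.41]
[0, 0, 0, 0, 0, 2, 2, 2, 2, 1, 1, 1, 2, 1, 0, 0, 0, 0, 0, 0, 0, 0, 0, 0, 0, 0, 1, 2, 1, 3, 2, 3, 2, 3, 2, 1, 3, 2, 2, 0, 2, 2, 2, 1, 1, 3, 2, 1, 3, 1, 2, 1, 1, 1, 0, 0, 0, 0, 0, 0, 0, 0, 0, 0, 0, 0, 1, 2, 1, 3, 1, 3, 2, 3, 1, 0, 0, 0, 0, 0]
```

Request:
arm_command(
  moves=[
    {"tx": 0,"ty": 0,"tz": 0,"rx": 0,"ry": 1,"rz": 0,"gripper": 0},
    {"tx": 0,"ty": 0,"tz": 0,"rx": 0,"ry": 1,"rz": 0,"gripper": 0},
    {"tx": 0,"ty": 0,"tz": 0,"rx": 0,"ry": 1,"rz": 0,"gripper": 0},
    {"tx": 0,"ty": 0,"tz": 0,"rx": 0,"ry": 1,"rz": 0,"gripper": 0},
    {"tx": 0,"ty": 0,"tz": 0,"rx": 0,"ry": 1,"rz": 0,"gripper": 0},
    {"tx": 0,"ty": 0,"tz": 0,"rx": 0,"ry": 1,"rz": 0,"gripper": 0},
    {"tx": 0,"ty": 0,"tz": 0,"rx": 0,"ry": 0,"rz": 0,"gripper": 0},
    {"tx": 0,"ty": 0,"tz": 0,"rx": 0,"ry": 0,"rz": 0,"gripper": 0},
    {"tx": 0,"ty": 0,"tz": 0,"rx": 0,"ry": 0,"rz": 0,"gripper": 0},
    {"tx": 0,"ty": 0,"tz": 0,"rx": 0,"ry": 0,"rz": 0,"gripper": 0},
  ],
)

```text
time_s: 7.85
position: [590.7, 21.8, 299.7]
orientation: [-1.468, -2.24, -0.394]
wrist_force: [0.3, 0.2, -2.1]
finger_gap: 13.3
grasp_force: 59.2
```

```bash
cat >> h.py <<'E'
O=np.array([533.7,134.2,52.6]);BY=np.radians(113.3);B=bedR(BY)
def where(tgt):  # tgt = TCP in bed frame
    T,p,s=tool(); E=np.stack([B[:,0],-B[:,1],-B[:,2]],1)
    print('TCP in bed',(p-O)@B,'shift units',(T.T@(O+B@np.array(tgt)-p)/25).round(2),'turn units',(np.degrees(R.from_matrix(T.T@E).as_rotvec())/5).round(2))
    print('t',s['time_s'],'F bed',(np.array(s['wrist_force'])@B).round(1),'gap',s['finger_gap'].round(1),'q',np.array(s['joint_pos']).round(2))
E
python3 - <<'E'
from h import *
np.set_printoptions(suppress=True,precision=2,linewidth=200)
where([42,-.7,102.5])
T,p,s=tool();i,P,M=cap('wrist');Q=(P-p)@T
q=Q[np.isfinite(Q[...,2])];m=(abs(q[:,1])<60)&(q[:,2]>-5)&(q[:,2]<30)&(q[:,0]<75)
for a,b in((-10,-2),(24,36),(40,56)):
    k=m&(q[:,0]>a)&(q[:,0]<b);print(np.percentile(q[k],[1,50,99],axis=0).tolist())
k=m&(q[:,0]>30);print(q[k][:,0].max())
from fit import fitbed; fitbed(P,i,O,BY)
E
```

```text
TCP in bed [ 14.61  -7.91 276.93] shift units [ 1.11 -0.28  6.98] turn units [-0.01  0.02  0.04]Traceback (most recent call last):
  File "<stdin>", line 3, in <module>
  File "h.py", line 39, in where
    print('t',s['time_s'],'F bed',(np.array(s['wrist_force'])@B).round(1),'gap',s['finger_gap'].round(1),'q',np.array(s['joint_pos']).round(2))
                                                                                ^^^^^^^^^^^^^^^^^^^^^
AttributeError: 'float' object has no attribute 'round'
```

Request:
arm_command(
  moves=[
    {"tx": 0.2,"ty": -0.04,"tz": 1,"rx": 0,"ry": 0,"rz": 0,"gripper": 0},
    {"tx": 0.2,"ty": -0.04,"tz": 1,"rx": 0,"ry": 0,"rz": 0,"gripper": 0},
    {"tx": 0.2,"ty": -0.04,"tz": 1,"rx": 0,"ry": 0,"rz": 0,"gripper": 0},
    {"tx": 0.2,"ty": -0.04,"tz": 1,"rx": 0,"ry": 0,"rz": 0,"gripper": 0},
    {"tx": 0.2,"ty": -0.04,"tz": 1,"rx": 0,"ry": 0,"rz": 0,"gripper": 0},
    {"tx": 0.1,"ty": -0.04,"tz": 1,"rx": 0,"ry": 0,"rz": 0,"gripper": 0},
    {"tx": 0,"ty": -0.04,"tz": 1,"rx": 0,"ry": 0,"rz": 0,"gripper": 0},
    {"tx": 0,"ty": 0,"tz": 0,"rx": 0,"ry": 0,"rz": 0,"gripper": 0},
    {"tx": 0,"ty": 0,"tz": 0,"rx": 0,"ry": 0,"rz": 0,"gripper": 0},
    {"tx": 0,"ty": 0,"tz": 0,"rx": 0,"ry": 0,"rz": 0,"gripper": 0},
  ],
)

```text
time_s: 8.68
position: [542.1, 119.5, 162.4]
orientation: [-1.472, -2.239, -0.396]
wrist_force: [-1.0, 0.2, -3.5]
finger_gap: 13.3
grasp_force: 59.3
```

```bash
sed -i "s/s\['finger_gap'\].round(1)/s['finger_gap']/" h.py; python3 - <<'E'
from h import *
np.set_printoptions(suppress=True,precision=2,linewidth=200)
where([42,-.7,48])
T,p,s=tool();i,P,M=cap('wrist','w5.png');Q=(P-p)@T
q=Q[np.isfinite(Q[...,2])];m=(abs(q[:,1])<60)&(q[:,2]>-5)&(q[:,2]<30)&(q[:,0]<75)
for a,b in((-10,-2),(24,36),(40,56)):
    k=m&(q[:,0]>a)&(q[:,0]<b);print(np.percentile(q[k],[1,50,99],axis=0).tolist())
b=(P-O)@B; b=b[np.isfinite(b[...,2])]
f=b[(abs(b[:,1])<50)&(b[:,2]>40)&(b[:,2]<70)&(b[:,0]>102)&(b[:,0]<135)]
print('carriage',len(f),np.percentile(f,[1,10,50,90,99],axis=0))
E
```

```text
TCP in bed [ 40.32  -1.89 103.51] shift units [ 0.07 -0.05  2.22] turn units [0.03 0.02 0.02]
t 8.6833 F bed [-1.3  0.9 -3.3] gap 13.308074897296809 q [ 0.39  0.65 -0.61  1.95 -0.21  0.78  0.42]
[[-9.919634373486888, -47.437812796789714, 6.076031550307876], [-5.671609248690895, -17.733213453530375, 9.793953860160224], [-2.0568569657240117, 45.48250737645432, 12.03439354116997]]
[[24.15846772670914, -47.34955315849176, 5.9242054953925845], [30.10844811874507, 30.321246282937377, 8.1180644955457], [35.899747481556325, 45.53223478559711, 14.727204422171189]]
[[40.409048915572754, -43.269784525225354, 5.740155484778269], [48.97753015066222, -0.9388196794775651, 7.7299386462828155], [55.793960999326146, 41.29418351165255, 12.602826276859291]]
carriage 3898 [[106.97 -48.93  60.4 ]
 [108.32 -39.69  61.14]
 [113.91  -0.34  62.02]
 [119.61  39.22  62.88]
 [120.99  48.89  63.58]]
```

View pics/w5.png

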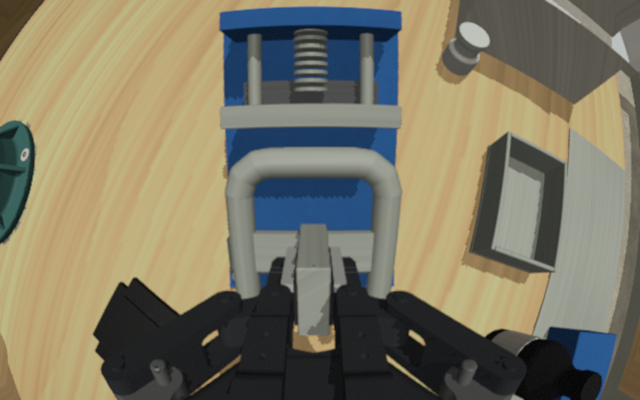

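Carriage face is at 108 mm and the pipe is centred below it (bend at row 160, plate at row 115). I'll lower to just above stop height, then press up the slope.

Request:
arm_command(
  moves=[
    {"tx": 0.07,"ty": -0.04,"tz": 0.6,"rx": 0,"ry": 0,"rz": 0,"gripper": 0},
    {"tx": 0,"ty": 0,"tz": 0.6,"rx": 0,"ry": 0,"rz": 0,"gripper": 0},
    {"tx": 0,"ty": 0,"tz": 0.6,"rx": 0,"ry": 0,"rz": 0,"gripper": 0},
    {"tx": 0,"ty": 0,"tz": 0.4,"rx": 0,"ry": 0,"rz": 0,"gripper": 0},
    {"tx": 0.2,"ty": 0,"tz": 0,"rx": 0,"ry": 0,"rz": 0,"gripper": 0},
    {"tx": 0.2,"ty": 0,"tz": 0,"rx": 0,"ry": 0,"rz": 0,"gripper": 0},
    {"tx": 0.2,"ty": 0,"tz": 0,"rx": 0,"ry": 0,"rz": 0,"gripper": 0},
    {"tx": 0.2,"ty": 0,"tz": 0,"rx": 0,"ry": 0,"rz": 0,"gripper": 0},
    {"tx": 0.2,"ty": 0,"tz": 0,"rx": 0,"ry": 0,"rz": 0,"gripper": 0},
    {"tx": 0,"ty": 0,"tz": 0,"rx": 0,"ry": 0,"rz": 0,"gripper": 0},
  ],
)

```text
time_s: 9.57
position: [520.5, 164.2, 127.1]
orientation: [-1.474, -2.239, -0.394]
wrist_force: [1.4, -5.1, -8.2]
finger_gap: 13.3
grasp_force: 59.1
```

```bash
cat > chk.py <<'E'
from h import *
import sys
np.set_printoptions(suppress=True,precision=2,linewidth=200)
where([float(v) for v in sys.argv[1:4]])
T,p,s=tool();i,P,M=cap('wrist',sys.argv[4] if len(sys.argv)>4 else None);Q=(P-p)@T;b=(P-O)@B
g=np.isfinite(b[...,2]);b=b[g];q=Q[g]
f=b[(abs(b[:,1])<50)&(b[:,2]>58)&(b[:,2]<66)&(b[:,0]>100)&(b[:,0]<165)]
print('carriage top x',np.percentile(f[:,0],[2,98]),np.median(f[:,2]))
m=(abs(q[:,1])<60)&(q[:,2]>-3)&(q[:,2]<16)&(q[:,0]<60)
for a,c in((-8,0),(24,34),(44,56)):
    k=m&(q[:,0]>a)&(q[:,0]<c);print('pipe in bed, tool x',a,'y',np.percentile(b[k][:,1],[1,99]),'top z',np.percentile(b[k][:,2],98))
k=m&(q[:,0]>44)&(abs(q[:,1])<20);print('bend xmax',np.percentile(b[k][:,0],99),' tool x',np.percentile(q[k][:,0],99))
E
python3 chk.py 66 -.9 48
```

```text
TCP in bed [65.63  0.23 48.07] shift units [0.01 0.05 0.  ] turn units [0.02 0.04 0.01]
t 9.5667 F bed [-8.7  0.7 -4.5] gap 13.251878745004618 q [ 0.31  0.69 -0.61  2.01 -0.22  0.66  0.39]
carriage top x [123.6  137.02] 62.004136364698056
pipe in bed, tool x -8 y [-44.86  47.44] top z 41.69383271807494
pipe in bed, tool x 24 y [-45.4   47.61] top z 41.676053056503115
pipe in bed, tool x 44 y [-40.14  42.59] top z 41.79086393951104
bend xmax 119.50436475530311  tool x 53.89149930041737
```

Request:
arm_command(
  moves=[
    {"tx": 0.06,"ty": 0.05,"tz": 0.1,"rx": 0,"ry": 0,"rz": 0,"gripper": 0},
    {"tx": 0,"ty": 0,"tz": 0.15,"rx": 0,"ry": 0,"rz": 0,"gripper": 0},
    {"tx": 0,"ty": 0,"tz": 0.15,"rx": 0,"ry": 0,"rz": 0,"gripper": 0},
    {"tx": 0,"ty": 0,"tz": 0.15,"rx": 0,"ry": 0,"rz": 0,"gripper": 0},
    {"tx": 0,"ty": 0,"tz": 0.15,"rx": 0,"ry": 0,"rz": 0,"gripper": 0},
    {"tx": 0,"ty": 0,"tz": 0.1,"rx": 0,"ry": 0,"rz": 0,"gripper": 0},
    {"tx": 0,"ty": 0,"tz": 0.1,"rx": 0,"ry": 0,"rz": 0,"gripper": 0},
    {"tx": 0,"ty": 0,"tz": 0,"rx": 0,"ry": 0,"rz": 0,"gripper": 0},
    {"tx": 0,"ty": 0,"tz": 0,"rx": 0,"ry": 0,"rz": 0,"gripper": 0},
    {"tx": 0,"ty": 0,"tz": 0,"rx": 0,"ry": 0,"rz": 0,"gripper": 0},
  ],
)

```text
time_s: 10.45
position: [519.0, 175.6, 108.1]
orientation: [-1.478, -2.238, -0.398]
wrist_force: [2.5, -6.1, -6.8]
finger_gap: 13.1
grasp_force: 59.5
```

```bash
python3 chk.py 62 -.9 22.5 w6.png
```

```text
TCP in bed [65.71 -2.84 26.18] shift units [-0.15 -0.08  0.15] turn units [ 0.06  0.04 -0.02]
t 10.45 F bed [-9.1  0.1 -2.6] gap 13.0822811160817 q [ 0.29  0.72 -0.61  2.03 -0.22  0.61  0.38]
carriage top x [123.67 137.13] 62.01680542815804
pipe in bed, tool x -8 y [-47.94  44.4 ] top z 19.82517752969272
pipe in bed, tool x 24 y [-48.54  44.21] top z 19.953517837869924
pipe in bed, tool x 44 y [-42.01  44.  ] top z 27.352503287843973
bend xmax 114.78105053717756  tool x 49.11608692391303
```

Request:
arm_command(
  moves=[
    {"tx": 0,"ty": -0.05,"tz": 0.08,"rx": 0,"ry": 0,"rz": 0,"gripper": 0},
    {"tx": 0,"ty": 0,"tz": 0.07,"rx": 0,"ry": 0,"rz": 0,"gripper": 0},
    {"tx": 0,"ty": 0,"tz": 0,"rx": 0,"ry": 0,"rz": 0,"gripper": 0},
    {"tx": 0,"ty": 0,"tz": 0,"rx": 0,"ry": 0,"rz": 0,"gripper": 0},
    {"tx": 0,"ty": 0,"tz": 0,"rx": 0,"ry": 0,"rz": 0,"gripper": 0},
    {"tx": 0,"ty": 0,"tz": 0,"rx": 0,"ry": 0,"rz": 0,"gripper": 0},
    {"tx": 0,"ty": 0,"tz": 0,"rx": 0,"ry": 0,"rz": 0,"gripper": 0},
    {"tx": 0,"ty": 0,"tz": 0,"rx": 0,"ry": 0,"rz": 0,"gripper": 0},
    {"tx": 0,"ty": 0,"tz": 0,"rx": 0,"ry": 0,"rz": 0,"gripper": 0},
    {"tx": 0,"ty": 0,"tz": 0,"rx": 0,"ry": 0,"rz": 0,"gripper": 0},
  ],
)

```text
time_s: 11.33
position: [517.9, 176.6, 105.5]
orientation: [-1.479, -2.238, -0.399]
wrist_force: [3.3, -7.3, -3.4]
finger_gap: 13.5
grasp_force: 60.2
```

```bash
python3 chk.py 62 -.9 22.5
```

```text
TCP in bed [65.52 -2.26 23.21] shift units [-0.14 -0.05  0.03] turn units [ 0.07  0.05 -0.02]
t 11.3333 F bed [-8.7 -0.1  1. ] gap 13.464937132346643 q [ 0.29  0.72 -0.61  2.03 -0.22  0.6   0.38]
carriage top x [123.61 137.07] 62.01708436443348
pipe in bed, tool x -8 y [-47.3   44.91] top z 16.8721655397997
pipe in bed, tool x 24 y [-48.    45.11] top z 16.91959512892049
pipe in bed, tool x 44 y [-42.61  43.95] top z 25.777003417365112
bend xmax 113.7203088482046  tool x 48.197454159612725
```

View pics/w6.png

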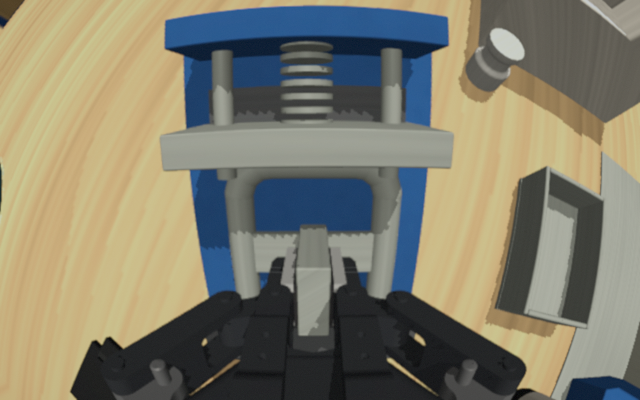

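The pipe is nearly on the bed with the carriage pressed back (plate at row 150, bend just under it). Now I'll slide down the slope to the stop.

Request:
arm_command(
  moves=[
    {"tx": -0.04,"ty": -0.03,"tz": 0.04,"rx": 0,"ry": 0,"rz": 0,"gripper": 0},
    {"tx": -0.04,"ty": 0,"tz": 0,"rx": 0,"ry": 0,"rz": 0,"gripper": 0},
    {"tx": -0.04,"ty": 0,"tz": 0,"rx": 0,"ry": 0,"rz": 0,"gripper": 0},
    {"tx": -0.04,"ty": 0,"tz": 0,"rx": 0,"ry": 0,"rz": 0,"gripper": 0},
    {"tx": -0.02,"ty": 0,"tz": 0,"rx": 0,"ry": 0,"rz": 0,"gripper": 0},
    {"tx": 0,"ty": 0,"tz": 0,"rx": 0,"ry": 0,"rz": 0,"gripper": 0},
    {"tx": 0,"ty": 0,"tz": 0,"rx": 0,"ry": 0,"rz": 0,"gripper": 0},
    {"tx": 0,"ty": 0,"tz": 0,"rx": 0,"ry": 0,"rz": 0,"gripper": 0},
    {"tx": 0,"ty": 0,"tz": 0,"rx": 0,"ry": 0,"rz": 0,"gripper": 0},
    {"tx": 0,"ty": 0,"tz": 0,"rx": 0,"ry": 0,"rz": 0,"gripper": 0},
  ],
)

```text
time_s: 12.22
position: [518.1, 176.5, 105.1]
orientation: [-1.475, -2.236, -0.402]
wrist_force: [3.2, -4.9, 8.1]
finger_gap: 13.5
grasp_force: 61.2
```

```bash
python3 chk.py 62 -.9 22.5
```

```text
TCP in bed [65.25 -2.38 22.9 ] shift units [-0.13 -0.06  0.02] turn units [ 0.07 -0.01 -0.  ]
t 12.2167 F bed [-1.  -1.   9.9] gap 13.494080312340323 q [ 0.29  0.72 -0.61  2.03 -0.22  0.6   0.38]
carriage top x [123.44 136.98] 62.030416804053075
pipe in bed, tool x -8 y [-47.54  44.97] top z 16.58397209072242
pipe in bed, tool x 24 y [-48.01  44.95] top z 16.81088641446434
pipe in bed, tool x 44 y [-42.51  38.63] top z 25.645702448514957
bend xmax 113.96609801408296  tool x 48.704312684867155
```

Request:
arm_command(
  moves=[
    {"tx": -0.05,"ty": -0.03,"tz": -0.05,"rx": 0,"ry": 0,"rz": 0,"gripper": 0},
    {"tx": -0.05,"ty": 0,"tz": 0,"rx": 0,"ry": 0,"rz": 0,"gripper": 0},
    {"tx": -0.05,"ty": 0,"tz": 0,"rx": 0,"ry": 0,"rz": 0,"gripper": 0},
    {"tx": -0.05,"ty": 0,"tz": 0,"rx": 0,"ry": 0,"rz": 0,"gripper": 0},
    {"tx": 0,"ty": 0,"tz": 0,"rx": 0,"ry": 0,"rz": 0,"gripper": 0},
    {"tx": 0,"ty": 0,"tz": 0,"rx": 0,"ry": 0,"rz": 0,"gripper": 0},
    {"tx": 0,"ty": 0,"tz": 0,"rx": 0,"ry": 0,"rz": 0,"gripper": 0},
    {"tx": 0,"ty": 0,"tz": 0,"rx": 0,"ry": 0,"rz": 0,"gripper": 0},
    {"tx": 0,"ty": 0,"tz": 0,"rx": 0,"ry": 0,"rz": 0,"gripper": 0},
    {"tx": 0,"ty": 0,"tz": 0,"rx": 0,"ry": 0,"rz": 0,"gripper": 0},
  ],
)

```text
time_s: 13.1
position: [519.1, 172.8, 103.1]
orientation: [-1.473, -2.237, -0.403]
wrist_force: [4.0, -1.4, 9.5]
finger_gap: 13.1
grasp_force: 61.2
```

```bash
python3 chk.py 62 -.9 22.5
```

```text
TCP in bed [60.94 -1.81 23.11] shift units [ 0.04 -0.04  0.02] turn units [ 0.07 -0.01  0.02]
t 13.1 F bed [ 2.3 -3.1  9.7] gap 13.090860980615734 q [ 0.3   0.73 -0.61  2.03 -0.22  0.6   0.39]
carriage top x [119.12 132.66] 62.03778320361337
pipe in bed, tool x -8 y [-47.02  45.45] top z 16.882130996021417
pipe in bed, tool x 24 y [-47.46  45.34] top z 17.190496446445554
pipe in bed, tool x 44 y [-43.01  41.59] top z 17.605775008190925
bend xmax 109.62342239012219  tool x 48.65752284358787
```

Home: the carriage face is at about 119–120 mm and the stop is reacting. Now I'll release.

Request:
arm_command(
  moves=[
    {"tx": 0,"ty": 0,"tz": 0,"rx": 0,"ry": 0,"rz": 0,"gripper": 0.1},
    {"tx": 0,"ty": 0,"tz": 0,"rx": 0,"ry": 0,"rz": 0,"gripper": 0.25},
    {"tx": 0,"ty": 0,"tz": 0,"rx": 0,"ry": 0,"rz": 0,"gripper": 0.35},
    {"tx": 0,"ty": 0,"tz": 0,"rx": 0,"ry": 0,"rz": 0,"gripper": 0.4},
    {"tx": 0,"ty": 0,"tz": 0,"rx": 0,"ry": 0,"rz": 0,"gripper": 0.4},
    {"tx": 0,"ty": 0,"tz": 0,"rx": 0,"ry": 0,"rz": 0,"gripper": 0.4},
    {"tx": 0,"ty": 0,"tz": 0,"rx": 0,"ry": 0,"rz": 0,"gripper": 0.4},
    {"tx": 0,"ty": 0,"tz": 0,"rx": 0,"ry": 0,"rz": 0,"gripper": 0.4},
    {"tx": 0,"ty": 0,"tz": 0,"rx": 0,"ry": 0,"rz": 0,"gripper": 0.4},
    {"tx": 0,"ty": 0,"tz": 0,"rx": 0,"ry": 0,"rz": 0,"gripper": 0.4},
  ],
)

```text
time_s: 13.98
position: [515.7, 170.4, 100.1]
orientation: [-1.471, -2.236, -0.394]
wrist_force: [0.9, -0.3, -0.3]
finger_gap: 34.3
grasp_force: 0.0
```

```bash
python3 chk.py 62 -.9 110
```

```text
TCP in bed [58.72  2.18 21.  ] shift units [ 0.13  0.12 -3.56] turn units [-0. -0. -0.]
t 13.9833 F bed [-0.7 -0.7  0. ] gap 34.32407063253827 q [ 0.3   0.73 -0.61  2.03 -0.22  0.6   0.39]
carriage top x [119.15 132.59] 62.02025404224176
pipe in bed, tool x -8 y [-47.28  45.27] top z 17.053776956260418
pipe in bed, tool x 24 y [-47.39  45.68] top z 17.139686654952374
pipe in bed, tool x 44 y [-43.31  41.86] top z 17.433305969018907
bend xmax 110.26776891260543  tool x 51.55052701122083
```

Request:
arm_command(
  moves=[
    {"tx": 0,"ty": 0.06,"tz": -0.3,"rx": 0,"ry": 0,"rz": 0,"gripper": 0.4},
    {"tx": 0,"ty": 0.06,"tz": -0.6,"rx": 0,"ry": 0,"rz": 0,"gripper": 0.4},
    {"tx": 0,"ty": 0,"tz": -0.8,"rx": 0,"ry": 0,"rz": 0,"gripper": 0.4},
    {"tx": 0,"ty": 0,"tz": -0.8,"rx": 0,"ry": 0,"rz": 0,"gripper": 0.4},
    {"tx": 0,"ty": 0,"tz": -0.8,"rx": 0,"ry": 0,"rz": 0,"gripper": 0.4},
    {"tx": -0.5,"ty": 0,"tz": -0.8,"rx": 0,"ry": 0,"rz": 0,"gripper": 0.4},
    {"tx": -0.8,"ty": 0,"tz": -0.8,"rx": 0,"ry": 0,"rz": 0,"gripper": 0.4},
    {"tx": -0.8,"ty": 0,"tz": -0.8,"rx": 0,"ry": 0,"rz": 0,"gripper": 0.4},
    {"tx": -0.8,"ty": 0,"tz": -0.5,"rx": 0,"ry": 0,"rz": 0,"gripper": 0.4},
    {"tx": 0,"ty": 0,"tz": 0,"rx": 0,"ry": 0,"rz": 0,"gripper": 0.4},
  ],
)

```text
time_s: 14.87
position: [578.0, 35.8, 198.2]
orientation: [-1.485, -2.236, -0.396]
wrist_force: [-0.4, -0.4, -1.1]
finger_gap: 34.3
grasp_force: 0.0
```

```bash
python3 - <<'E'
from h import *
np.set_printoptions(suppress=True,precision=2,linewidth=200)
i,P,M=cap('wrist','w7.png');print(robot.get_state()['wrist_force'])
b=(P-O)@B;b=b[np.isfinite(b[...,2])]
for x0,x1 in((-4,4),(4,14),(20,40),(60,80),(95,105),(105,118)):
    m=(b[:,0]>x0)&(b[:,0]<x1)&(abs(b[:,1])<52)&(b[:,2]>10)&(b[:,2]<30)
    for sgn in(1,-1):
        k=m&(b[:,1]*sgn>30);print(x0,sgn,k.sum(),'y',np.percentile(b[k][:,1],[2,98]) if k.any() else '', 'z98',np.percentile(b[k][:,2],[50,96]) if k.any() else '')
f=b[(abs(b[:,1])<50)&(b[:,2]>58)&(b[:,2]<66)&(b[:,0]>100)&(b[:,0]<165)];print('carr',np.percentile(f[:,0],[2,98]))
E
```

```text
[-1.01  1.13 -1.07]
-4 1 157 y [30.68 50.92] z98 [15.46 20.71]
-4 -1 160 y [-51.2  -30.82] z98 [17.48 20.85]
4 1 151 y [31.15 46.72] z98 [14.83 16.83]
4 -1 154 y [-48.98 -33.61] z98 [15.42 17.75]
20 1 298 y [31.53 46.03] z98 [14.76 16.58]
20 -1 303 y [-48.64 -33.53] z98 [15.22 17.19]
60 1 305 y [30.89 45.86] z98 [14.89 16.75]
60 -1 351 y [-47.94 -30.13] z98 [15.01 17.29]
95 1 154 y [30.3  45.46] z98 [15.32 17.33]
95 -1 163 y [-47.77 -30.39] z98 [15.67 17.79]
105 1 172 y [30.16 45.38] z98 [19.96 27.91]
105 -1 181 y [-43.87 -30.82] z98 [17.35 27.38]
carr [118.64 132.34]
```

View pics/w7.png

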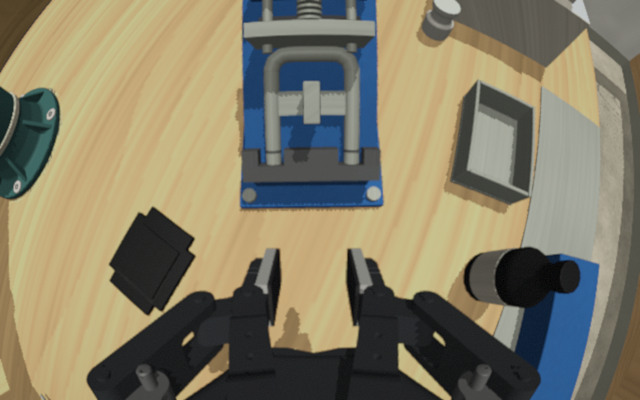

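Both legs sit in the notches (ends at (273,162) and (352,162)), level on the bed, with the carriage plate against the bend at row 40 and the gripper clear.

```bash
python3 -c "
from station import hand_in
print(hand_in())"
```

```text
the job is handed in; nothing more can be done
None
```

The U-pipe is in the fixture, lug out and flat on the bed, with both leg ends home in the notches and the carriage clamping it about 12 mm up from released; I let go and handed it in at about 15 s.

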